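Stop the stirrer and hold the stem thermometer in the covered beaker

TASK

First switch the stirring off: of the two knobs on the front of the hotplate stirrer, turn the right-hand one (seen from the robot) fully anticlockwise to its stop, leaving the other knob as it is set. Then take the stem thermometer with the flat handle out of its stand and lower it, upright, through the guide in the middle of the steel beaker's lid without its stem touching the guide or the beaker, until the black ring on the stem is level with the top of the guide. Finish while still holding it there, still and centred in the guide, for the reading; leave the beaker and everything else on the bench where they are.

Things in the scene. Friction and masses are not known exactly. Their poses are not given: they have to be found in the camera images.
- stirrer: Fixed white hotplate stirrer 300 (x) by 190 (y). Origin: centre of its underside on the bench; x points from its front (nearest the robot) to its back. Front deck 50 high with two equal black knobs on vertical axes at x = -100: stirring knob at y = -55 (right-hand seen from the robot), heat knob at y = +55. Plate 164 square centred at x = +62, top 65 above the bench; the steel beaker stands on it.
- stir (a joint): Angle of the stirring (right-hand) knob in rad: 0 = off, the anticlockwise end stop; it grows as the knob is turned clockwise seen from above, up to 5.24 at the other stop. Light, even friction (about 0.04 N m), no spring and no detents; it stays where it is left.
- stir_grip (a point): On the stirring knob's vertical axis, 87 above the bench, at the height to grip. Its frame turns with the knob: the grip is an upright bar 38 long (frame x), 14 thick (frame y), from 64 to 94 above the bench, on a disc 40 across and a fixed base disc 64 across. At joint value 0 this frame is turned 30 degrees clockwise of the stirrer's frame, seen from above.
- heat_pointer (a point): Pointer end of the heat (left-hand) knob, on top of its bar, 18 from the knob's axis. The knob is the same shape as the stirring knob; to be left as set.
- steel_beaker: Covered steel beaker, loose on the stirrer's plate, about 0.7 kg, 90 diameter, 75 tall, with a flat steel lid 98 diameter (top face 79 above its underside). Origin: centre of its underside. A low black stopper (18 diameter, 8 tall) and a small wire loop (9 tall) sit off-centre on the lid; the guide is the white bush in its middle.
- guide_top (a point): Centre of the guide's mouth: the top of the white bush in the middle of the lid, 91 above the beaker's underside (156 above the bench). The bush is 29 outside, stands 12 above the lid and has a straight vertical bore 15 in diameter and 20 long; below it is empty space down to the beaker's floor, 87 below this point.
- stand: Fixed white probe stand: base 85 (x) by 170 (y) by 10, cheeks at both ends, and a bridge 56 by 170 by 8 whose top is 125 above the bench. Origin: centre of its underside. Two 12 mm holes go through the bridge at y = -45 and y = +45; the thermometer hangs in one and the stir-bar retriever in the other (which is which varies).
- thermometer: Loose pen-type stem thermometer, about 60 g, hanging upright in a hole of the stand. Origin: the tip of the stem; z runs up the stem to the handle. Steel stem 5 diameter, 110 long; then a black collar 20 diameter, 6 tall, resting on the bridge; then a light flat-sided handle 26 (x) by 18 (y), from 116 to 176 above the tip.
- tip (a point): Tip of the thermometer's stem.
- ring_mark (a point): Middle of the black ring (2.5 tall) on the stem, on its axis, 55 above the tip.
- handle (a point): Centre of the flat handle, on its axis, 146 above the tip (161 above the bench while it hangs in the stand). Frame as the thermometer's: the flats 18 apart face along y, those 26 apart along x.
- retriever: Bystander: stir-bar retriever, a white rod 8 diameter with a round handle 18 diameter and 40 tall, hanging in the other hole of the stand; its top is 40 above the bridge. Origin: lower end of the rod.
- tube_rack: Bystander: purple tube rack 90 (x) by 210 (y) by 36 high at the left-hand side of the bench. Origin: centre of its underside.
- tip_box: Bystander: magenta pipette-tip box with a pale lid, 85 by 125 by 63 high, at the right-hand side of the bench. Origin: centre of its underside.
- plastic_beaker: Bystander: open pale plastic beaker, 80 diameter, 100 high, at the right-hand side of the bench. Origin: centre of its underside.
Things that resemble listed ones, but are neither listed nor needed, are in the scene too. What is shaped like the thermometer but orange or purple is not meant.

How it is judged:
On the way, in this order (a step that is already met when the one before it is completed fails the run):
1. the stirring knob is turned fully anticlockwise to its stop (within 0.08 rad) (value of joint stir below 0.08 rad), for 0.2 s.
2. the thermometer is lifted clear of its stand (its tip above the bridge) (height (world z) of tip above 0.13 m and contact force between thermometer and the fingers above 0.5 N), for 0.2 s.
At the end, for the whole second after the job is handed in: Stirring knob within 0.1 rad of its anticlockwise stop; fingers hold the thermometer still (under 10 mm/s), ring within 6 mm of the guide top's height and 3 mm of its axis, upright within 0.07 rad, touching neither guide nor beaker; beaker upright, within 10 mm of its start (value of joint stir below 0.1 rad and z of ring_mark in the frame of guide_top between -0.006 and 0.006 m and horizontal distance between ring_mark and guide_top below 0.003 m and angle between thermometer's own z axis and vertical below 0.07 rad and linear speed of thermometer below 0.01 m/s and contact force between thermometer and the fingers above 0.5 N and contact force between thermometer and steel_beaker below 0.05 N and angle between steel_beaker's own z axis and vertical below 0.03 rad and distance of steel_beaker from where it was at the start of the episode below 0.01 m); the arm keeps its last pose, push and grip.
It fails at once if the thermometer touches the guide, the lid or the beaker (more than 0.2 N) (contact force between thermometer and steel_beaker above 0.2 N).
It fails at once if the heat knob is turned (its pointer end shifts more than 5 mm) (distance of heat_pointer from where it was at the start of the episode above 0.005 m).
It fails at once if the beaker on the stirrer is shifted more than 10 mm (distance of steel_beaker from where it was at the start of the episode above 0.01 m).
It fails at once if a bystander is shifted more than 20 mm (distance of any of retriever, tube_rack, tip_box, plastic_beaker from where it was at the start of the episode above 0.02 m).
It also fails if it takes over 72 s, if anything falls off the work surface, if the arm or the gripper's body presses on something with over 40 N, if the wrist force passes 120 N, or if a joint passes its speed limit or range.

ROBOT

A 6-joint arm with a two-finger parallel gripper is mounted at the origin on the work surface. World frame = base frame: x ahead of the robot, y to its left, z up, the work surface at z = 0. Lengths are in m, angles in rad, forces in N, time in s.
With the tool pointing down it reaches from about 0.4 to 0.925 m from the base axis. Payload 12.5 kg.
Tool frame: the origin (TCP) lies at the very end of the fingers, on their centre line; the grasp point (between the pads) lies 19 mm behind it (robot.pinch_z is the distance from the TCP to the grasp point, in m); z points along the fingers, y is the direction in which the jaws open and shut (so a half turn about z gives the same grasp; the last joint's range is limited). The gripper opens to 95 mm and grips with 3 to 60 N. Pads are 20 mm wide; open, the fingers measure 119 mm over their backs; the gripper's body (75 mm by 180 mm) begins 59 mm behind the grasp point.
Start: joints at [-1.408, 0.491, 1.559, -0, 1.092, -0.106], TCP at [0.166, -0.603, 0.215] pointing down, gripper open.
Joint ranges: [-3.1, 3.1], [-0.84, 2.19], [0.05, 2.79], [-1.13, 4.28], [0.06, 2.93], [-2.69, 2.69]. Speed limits (rad/s): [2.22, 2.22, 2.79, 3.14, 3.14, 3.14].

INTERFACE

Orientations are given as a rotation vector (axis times angle).
In Python, from plant import get_obs, viewer, robot, spotter gives the robot as it stands.
- The arm moves only by the tool move_arm, never from a script. Its argument "increments" is a list of rows, each a list of 7 numbers: the shift along the tool's x, y, z each as a share of 0.1 m, from -1 to 1, then the turn, a rotation vector about the tool's x, y, z each as a share of 360 degrees, from -1 to 1, then the gripper's target within -1 to 1 (fully open at 1, half-way at 0, shut at -1). In form: [[tx, ty, tz, wx, wy, wz, gripper], ...]. A call has exactly 5 rows; each row shifts and turns the pose as measured when the row begins, along the tool's axes as they then stand; what a row does not reach is not made up. A row lasts 1/8 s, in which the tool goes at most 62.5 mm and 10.7 degrees, less where a joint would pass 70% of its speed; a pose out of reach is approached as far as the arm can. A call with a number of a shift or a turn outside -1 to 1 is refused whole. A call with a gripper value outside its range is refused whole. The fingers move at their own pace and stop on an object; the grip force is fixed at half the most. Time passes only in rows, so rows that do not move let the fingers close, or fill a call up. It gives the time, the measured TCP pose, the force and the opening at its end, in the units of the state.
- get_obs(): the state, without advancing time (a new reading comes with each control period).
- viewer.capture(name): name is "scene" or "top" or "wrist"; returns (picture, depth): 400x640x3 uint8, blue, green, red; 400x640 float32, m along the optical axis (not along the pixel's ray), 0 where there is no reading.
- viewer.get_calibration(name): a dict with "fx", "fy", "cx", "cy" (pixels), "xyz" and "orientation" of the camera in the world; the wrist camera has in their place "mount" (4x4, takes a point from camera to tool coordinates, whose origin is the TCP and whose axes are the flange's). Camera axes: x right, y up, looking along -z (the intrinsics and any distortion apply to the point x, -y, -z); pixel columns grow to the right and rows downward; lengths in m; the calibration is good to about 2 mm. A picture is of the moment at which its call begins: read the wrist's pose just before it. get_calibration takes no time and is no camera call.
- robot.sign_off(): hands the job in, once; it reports no verdict.
Trained networks look in the newest picture that a camera, given by its name, has taken for a name from the list of things; names that differ only in an ending like _2 or _b are one class to them, and where a whole thing is asked for, a point or a joint stands for the part that bears it (a point fixed in the world has none). Each returns a list of dicts, best first, with "score" (0 to 1); they miss things now and then, are a little off and sometimes report something else, mostly with a low value. They report only what shows in the picture. A call takes as long as a camera call. They do not tell look-alikes from the thing itself.
- spotter.masks_of(camera, target): "region" (400x640 bool, what is visible of it) and "xy" ([column, row] as shares, 0 to 1, of the picture: columns of its width, rows of its height, amid what is visible of it).
- spotter.mark_of(camera, target): "xy" ([column, row] as shares, 0 to 1, of the picture: columns of its width, rows of its height: a listed point, or the origin of a listed thing).
The state is a dict: "time": time; "joint_pos": joint angles; "joint_vel": joint speeds; "joint_efforts": joint torques, N m; "eef_pos": TCP position; "ee_rot": TCP orientation; "force": force on the tool from outside, world axes, zero at the start; "moment": the same for the moment, N m; "opening": finger opening in m.
Only numpy, scipy, OpenCV 4.12 (cv2) and the standard library are available. Lean on these libraries where they do the work, as an engineer would, in place of code of your own. Each camera call takes 0.05 s, during which the arm holds its last target. There are 200 camera calls.

## Working session

There is one attempt and no reset: what is moved stays moved. The work goes in short steps, Python scripts to look and compute and a tool call to move; the robot and the scene stay as the last step left them, time stands still between calls to the robot, and variables do not carry over. Pictures are saved under pics/ and viewed, about 8 in all and at most 12, crops included, and the job is handed in when it is done.

Besides the shell and the picture viewer there is one more tool, called after ">>>" by a JSON object that holds its "op" and its "data", one argument or row to a line. move_arm: Moves the arm, as the interface text tells. Shift numbers are shares of 0.1 m and turn numbers shares of 360 degrees, none past 1 either way. Its arguments: {"type":"object","properties":{"increments":{"type":"array"}},"required":["increments"]}

```bash
mkdir -p pics; ls
cat > h.py <<'E'
import numpy as np, cv2
from scipy.spatial.transform import Rotation as R
from plant import get_obs, viewer, robot, spotter
def campose(n,o=None):
    c=viewer.get_calibration(n)
    if 'mount' in c:
        M=np.array(c['mount']);o=o or get_obs()
        T=np.eye(4);T[:3,:3]=R.from_rotvec(o['ee_rot']).as_matrix();T[:3,3]=o['eef_pos']
        return c,T@M
    T=np.eye(4);q=np.array(c['orientation'],float)
    T[:3,:3]=q if q.shape==(3,3) else R.from_rotvec(q).as_matrix() if q.size==3 else R.from_quat(q).as_matrix()
    T[:3,3]=c['xyz'];return c,T
def ray(c,T,u,v):
    d=np.stack([(np.asarray(u)-c['cx'])/c['fx'],-(np.asarray(v)-c['cy'])/c['fy'],-np.ones(np.shape(u))],-1)
    return T[:3,3],d@T[:3,:3].T
def at_z(c,T,u,v,z):
    o,d=ray(c,T,u,v);s=(z-o[2])/d[...,2];return o+d*s[...,None]
def cloud(c,T,dep):
    v,u=np.mgrid[:400,:640];o,d=ray(c,T,u,v);P=o+d*dep[...,None];P[dep==0]=np.nan;return P
def proj(c,T,p):
    q=(np.asarray(p)-T[:3,3])@T[:3,:3];return np.stack([c['cx']-c['fx']*q[...,0]/q[...,2],c['cy']+c['fy']*q[...,1]/q[...,2]],-1)
E
python3 - <<'E'
from h import *
print(viewer.get_calibration('top'),viewer.get_calibration('wrist'),viewer.get_calibration('scene'),robot.pinch_z)
ims=[]
for n in ['top','scene']:
    im,d=viewer.capture(n);np.save(f'{n}.npy',d);cv2.imwrite(f'{n}.png',im);ims.append(im);c,T=campose(n)
    for t in ['stir_grip','heat_pointer','guide_top','handle','tip','thermometer','steel_beaker','stirrer','stand','retriever']:
        for r in spotter.mark_of(n,t)[:3]:
            x,y=r['xy'][0]*640,r['xy'][1]*400; 
            z={'stir_grip':.087,'heat_pointer':.094,'guide_top':.156,'handle':.161,'tip':.015,'thermometer':.015,'steel_beaker':.065,'retriever':.05}.get(t,0)
            print(n,t,round(r['score'],2),round(x),round(y),at_z(c,T,np.array(x),np.array(y),z).round(4))
cv2.imwrite('pics/a.png',ims[0]);cv2.imwrite('pics/b.png',ims[1]);print(get_obs())
E
```

```text
pics
{'fx': 400.8062913580821, 'fy': 400.8062913580821, 'cx': 318.9067913843939, 'cy': 192.73377723138847, 'xyz': array([ 0.34113815, -0.00473086,  1.3556451 ]), 'orientation': array([ 0.1395594 , -0.13096058, -1.54630143])} {'fx': 294.39515621663395, 'fy': 294.39515621663395, 'cx': 322.43338353900407, 'cy': 202.9049198260555, 'mount': array([[ 1.30465282e-03,  9.55217670e-01,  2.95901166e-01,
         8.44738977e-02],
       [ 9.99999145e-01, -1.27275822e-03, -3.00406273e-04,
        -3.89345984e-04],
       [ 8.96572600e-05,  2.95901305e-01, -9.55218514e-01,
        -1.71213389e-01],
       [ 0.00000000e+00,  0.00000000e+00,  0.00000000e+00,
         1.00000000e+00]])} {'fx': 398.5115430790987, 'fy': 398.5115430790987, 'cx': 319.89452958694335, 'cy': 201.74471082468304, 'xyz': array([1.10745213, 0.90805981, 0.92290648]), 'orientation': array([0.32861877, 1.14869122, 2.33594464])} 0.0188
top stir_grip 0.61 382 178 [ 0.6132 -0.199   0.087 ]
top stir_grip 0.48 400 228 [ 0.455  -0.2538  0.087 ]
top heat_pointer 0.45 369 220 [ 0.4764 -0.1557  0.094 ]
top guide_top 0.69 386 170 [ 0.6252 
[... 1415 characters left out ...]
.1416 0.    ]
{'time': 1.1, 'joint_pos': array([-1.40755090e+00,  4.90897157e-01,  1.55888470e+00, -5.65661746e-06,
        1.09172180e+00, -1.05596964e-01]), 'joint_vel': array([ 1.01011614e-03, -6.43855435e-04,  8.38286083e-04,  1.48811691e-03,
        7.14410421e-05,  1.24133255e-04]), 'joint_efforts': array([ 3.57963254e-03, -6.12476707e+01, -2.58428550e+01,  6.92918943e-02,
        4.47151030e-02, -1.88348656e-05]), 'eef_pos': array([ 0.16603525, -0.60256201,  0.21466799]), 'ee_rot': array([ 3.11316371e+00,  4.21018160e-01, -3.85303844e-06]), 'force': array([-0.40786694, -0.09657933,  0.37388411]), 'moment': array([ 0.0330099 , -0.01925224, -0.01487655]), 'opening': 0.09527693026028056}
```

View pics/a.png

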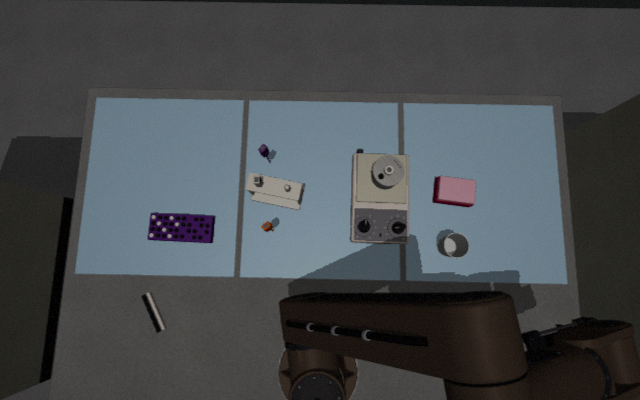

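View pics/b.png

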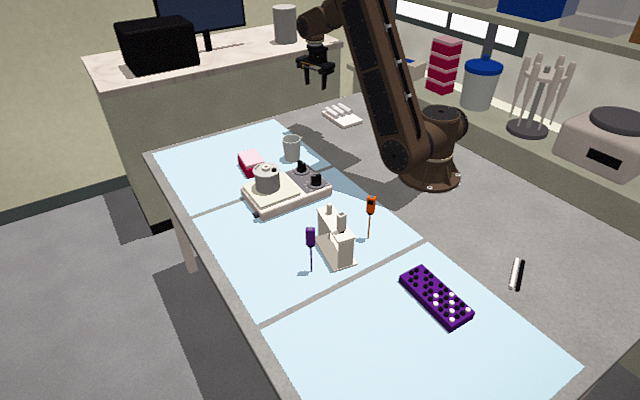

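The "top" picture shows the stirrer with its knobs at (364,226) and (399,227) and the guide at (389,169). The stand holds the real handle at (258,181) and the retriever at (288,188). The orange (267,227) and purple (264,151) look-alikes stand beside it, and "scene" agrees. I'll bring the wrist camera over the stirrer next.

```bash
cat >> h.py <<'E'
def yaw_of(o):
    m=R.from_rotvec(o['ee_rot']).as_matrix();return np.arctan2(m[1,0],m[0,0])
def plan(p,yaw=None,n=5,rows=True):
    "shares per row for going to TCP p and yaw in n equal rows (straight path; shift axes turn with the tool)"
    o=get_obs();m=R.from_rotvec(o['ee_rot']).as_matrix();d=np.asarray(p)-o['eef_pos']
    y0=yaw_of(o);yaw=y0 if yaw is None else yaw
    w0=R.from_euler('z',y0).as_matrix()@np.diag([1,-1,-1.])
    tilt=R.from_matrix(m.T@w0).as_rotvec()  # correction in tool frame
    for k in range(n):
        a=y0+(yaw-y0)*k/n; mk=R.from_euler('z',a-y0).as_matrix()@m
        t=mk.T@d/n/0.1; w=np.array([tilt[0]/n,tilt[1]/n,-(yaw-y0)/n])/(2*np.pi)
        print(np.r_[t,w].round(4).tolist())
        if yaw==y0: break
    print('yaw',y0.round(4),'pos',o['eef_pos'].round(4),'t',o['time'],'q',o['joint_pos'].round(3),'F',o['force'].round(1),'op',round(o['opening'],4))
E
python3 -c "
from h import *
plan([.45,-.22,.27],0,10)"
```

```text
[0.3754, -0.2934, -0.0554, 0.0, 0.0, 0.0043]
[0.3674, -0.3034, -0.0554, 0.0, 0.0, 0.0043]
[0.3591, -0.3131, -0.0554, 0.0, 0.0, 0.0043]
[0.3505, -0.3227, -0.0554, 0.0, 0.0, 0.0043]
[0.3417, -0.332, -0.0554, 0.0, 0.0, 0.0043]
[0.3327, -0.341, -0.0554, 0.0, 0.0, 0.0043]
[0.3234, -0.3499, -0.0554, 0.0, 0.0, 0.0043]
[0.3139, -0.3584, -0.0554, 0.0, 0.0, 0.0043]
[0.3041, -0.3667, -0.0554, 0.0, 0.0, 0.0043]
[0.2941, -0.3748, -0.0554, 0.0, 0.0, 0.0043]
yaw 0.2688 pos [ 0.166  -0.6026  0.2147] t 1.1 q [-1.408  0.491  1.559 -0.     1.092 -0.106] F [-0.4 -0.1  0.4] op 0.0953
```

>>> {"op": "move_arm", "data": {
  "increments": [
    [0.375,-0.293,-0.055,0,0,0.0043,1],
    [0.367,-0.303,-0.055,0,0,0.0043,1],
    [0.359,-0.313,-0.055,0,0,0.0043,1],
    [0.35,-0.322,-0.055,0,0,0.0043,1],
    [0.342,-0.332,-0.055,0,0,0.0043,1]
  ]
}}

```text
time: 1.72
eef_pos: [0.3104, -0.4085, 0.242]
ee_rot: [3.135, 0.196, 0.0]
force: [1.2, -0.8, -0.7]
opening: 0.0951
```

>>> {"op": "move_arm", "data": {
  "increments": [
    [0.333,-0.341,-0.055,0,0,0.0043,1],
    [0.323,-0.35,-0.055,0,0,0.0043,1],
    [0.314,-0.358,-0.055,0,0,0.0043,1],
    [0.304,-0.367,-0.055,0,0,0.0043,1],
    [0,0,0,0,0,0,1]
  ]
}}

```text
time: 2.35
eef_pos: [0.4302, -0.2494, 0.266]
ee_rot: [3.14, 0.024, 0.004]
force: [-0.5, -0.3, -0.3]
opening: 0.0952
```

Run:
```python
from h import *
o=get_obs();im,d=viewer.capture('wrist');c,T=campose('wrist',o);np.savez('w1.npz',im=im,d=d,T=T)
Z={'stir_grip':.094,'heat_pointer':.094,'guide_top':.156,'steel_beaker':.065}
for t in Z:
    for r in spotter.mark_of('wrist',t)[:2]:
        x,y=r['xy'][0]*640,r['xy'][1]*400
        print(t,round(r['score'],2),round(x),round(y),at_z(c,T,np.array(x),np.array(y),Z[t]).round(4))
P=cloud(c,T,d);z=P[...,2]
# knob bar tops
for lo,hi,box in [(.089,.099,(.36,.53,-.36,-.06)),(.150,.162,(.52,.75,-.32,-.1)),(.137,.149,(.52,.75,-.32,-.1)),(.061,.0685,(.45,.8,-.4,0))]:
    m=((z>lo)&(z<hi)&(P[...,0]>box[0])&(P[...,0]<box[1])&(P[...,1]>box[2])&(P[...,1]<box[3])).astype(np.uint8)
    n,l,s,ce=cv2.connectedComponentsWithStats(m)
    for i in range(1,n):
        if s[i,4]>60:
            q=P[l==i];rr=cv2.minAreaRect(q[:,:2].astype(np.float32)*1000)
            cc,rad=cv2.minEnclosingCircle(q[:,:2].astype(np.float32)*1000)
            print(lo,s[i].tolist(),q.mean(0).round(4),np.round(rr[0],1),np.round(rr[1],1),round(rr[2],1),'circ',np.round(cc,1),round(rad,1))
cv2.imwrite('pics/c.png',im);print(o['eef_pos'],yaw_of(o))
```

```text
stir_grip 0.72 320 161 [ 0.4594 -0.2462  0.094 ]
heat_pointer 0.65 227 142 [ 0.4802 -0.1394  0.094 ]
heat_pointer 0.19 471 57 [ 0.5731 -0.4048  0.094 ]
steel_beaker 0.77 287 4 [ 0.627  -0.2074  0.065 ]
0.089 [221, 142, 17, 33, 399] [ 0.4619 -0.1397  0.0944] [ 461.1 -138.6] [14.1 38. ] 78.1 circ [ 461.1 -138.6] 19.4
0.089 [306, 153, 33, 17, 385] [ 0.46   -0.2485  0.0944] [ 459.4 -248.5] [14.3 37.7] 11.1 circ [ 459.1 -248.4] 19.0
0.15 [237, 0, 17, 6, 66] [ 0.6018 -0.182   0.1521] [ 601.5 -181.7] [ 3.5 13.4] 0.5 circ [ 602.9 -181.7] 6.7
0.137 [226, 0, 101, 36, 2469] [ 0.5949 -0.2073  0.145 ] [ 592.9 -206.4] [26.8 86.4] 1.2 circ [ 605.8 -206.2] 43.2
0.061 [203, 0, 149, 92, 9323] [ 0.5781 -0.1952  0.0659] [ 586.8 -195.4] [164.3  93.4] 89.2 circ [ 587.5 -195.7] 92.9
0.061 [436, 2, 27, 79, 1073] [ 0.5912 -0.392   0.0637] [ 593.5 -390.4] [79.8 19.2] 0.0 circ [ 593.4 -396.7] 40.0
0.061 [229, 139, 23, 25, 228] [ 0.4639 -0.1505  0.0648] [ 466.8 -147.3] [35.4 18.7] 22.7 circ [ 465.2 -143.6] 18.4
0.061 [307, 142, 30, 15, 241] [ 0.4713 -0.2461  0.0648] [ 471.8 -246.3] [14.3 37. ] 10.3 circ [ 464.8 -247.6] 18.5
[ 0.43024702 -0.24943999  0.26603644] 0.01553496314007755
```

View pics/c.png

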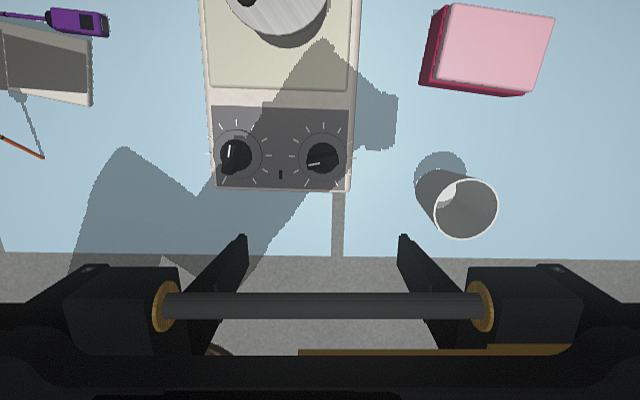

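The wrist view shows the stirring knob at (320,158), its bar along about 101° in world, with the white mark on the left end. The heat knob is at (234,155). I'll grip at tool yaw -79°, which leaves 229° of anticlockwise travel.

```bash
python3 -c "
from h import *
plan([.4594,-.2485,.15],np.radians(-79),10)"
```

```text
[0.031, -0.0036, 0.1154, 0.0, -0.0, 0.0221]
[0.0302, -0.0079, 0.1154, 0.0, -0.0, 0.0221]
[0.0288, -0.012, 0.1154, 0.0, -0.0, 0.0221]
[0.0269, -0.0159, 0.1154, 0.0, -0.0, 0.0221]
[0.0244, -0.0195, 0.1154, 0.0, -0.0, 0.0221]
[0.0215, -0.0227, 0.1154, 0.0, -0.0, 0.0221]
[0.0182, -0.0255, 0.1154, 0.0, -0.0, 0.0221]
[0.0145, -0.0278, 0.1154, 0.0, -0.0, 0.0221]
[0.0105, -0.0296, 0.1154, 0.0, -0.0, 0.0221]
[0.0063, -0.0308, 0.1154, 0.0, -0.0, 0.0221]
yaw 0.0111 pos [ 0.4283 -0.2523  0.2654] t 2.6 q [-0.665  0.254  1.796 -0.     1.09   0.895] F [0.3 0.6 0.5] op 0.0954
```

>>> {"op": "move_arm", "data": {
  "increments": [
    [0.031,-0.004,0.115,0,0,0.022,1],
    [0.03,-0.008,0.115,0,0,0.022,1],
    [0.029,-0.012,0.115,0,0,0.022,1],
    [0.027,-0.016,0.115,0,0,0.022,1],
    [0.024,-0.02,0.115,0,0,0.022,1]
  ]
}}

```text
time: 3.22
eef_pos: [0.4415, -0.2555, 0.2063]
ee_rot: [2.945, -1.091, 0.003]
force: [-0.1, -0.4, 0.6]
opening: 0.0951
```

>>> {"op": "move_arm", "data": {
  "increments": [
    [0.022,-0.023,0.115,0,0,0.022,1],
    [0.018,-0.026,0.115,0,0,0.022,1],
    [0.014,-0.028,0.115,0,0,0.022,1],
    [0.01,-0.03,0.115,0,0,0.022,1],
    [0,0,0,0,0,0.02,1]
  ]
}}

```text
time: 3.85
eef_pos: [0.4512, -0.2592, 0.1571]
ee_rot: [2.381, -2.048, -0.0]
force: [-0.4, -0.4, 0.5]
opening: 0.0949
```

```bash
python3 -c "
from h import *
plan([.4594,-.2485,.07],np.radians(-79),5)"
```

```text
[-0.0188, -0.0196, 0.1742, 0.0, -0.0, -0.0013]
[-0.0187, -0.0198, 0.1742, 0.0, -0.0, -0.0013]
[-0.0185, -0.02, 0.1742, 0.0, -0.0, -0.0013]
[-0.0183, -0.0201, 0.1742, 0.0, -0.0, -0.0013]
[-0.0182, -0.0203, 0.1742, 0.0, -0.0, -0.0013]
yaw -1.4203 pos [ 0.4512 -0.2592  0.1571] t 3.85 q [-6.480e-01  4.160e-01  1.879e+00 -1.000e-03  8.470e-01  2.344e+00] F [-0.4 -0.4  0.5] op 0.0949
```

>>> {"op": "move_arm", "data": {
  "increments": [
    [-0.047,-0.05,0.1,0,0,-0.003,1],
    [-0.047,-0.05,0.1,0,0,-0.003,1],
    [0,0,0.22,0,0,0,1],
    [0,0,0.22,0,0,0,1],
    [0,0,0.22,0,0,0,1]
  ]
}}

```text
time: 4.47
eef_pos: [0.4598, -0.249, 0.0673]
ee_rot: [2.433, -1.987, 0.003]
force: [0.6, 0.3, -0.1]
opening: 0.0951
```

```bash
python3 -c "
from h import *
plan([.4594,-.2485,.069],np.radians(-79),1)"
```

```text
[-0.0058, 0.0028, -0.0172, -0.0001, -0.0003, 0.0015]
yaw -1.3696 pos [ 0.4598 -0.249   0.0673] t 4.475 q [-6.220e-01  5.550e-01  1.951e+00 -2.000e-03  6.340e-01  2.319e+00] F [ 0.6  0.3 -0.1] op 0.0951
```

Centred to within 1 mm, so I'll close the gripper.

>>> {"op": "move_arm", "data": {
  "increments": [
    [0,0,-0.01,0,0,0,-1],
    [0,0,0,0,0,0,-1],
    [0,0,0,0,0,0,-1],
    [0,0,0,0,0,0,-1],
    [0,0,0,0,0,0,-1]
  ]
}}

```text
time: 5.1
eef_pos: [0.4601, -0.2487, 0.0687]
ee_rot: [2.438, -1.981, 0.002]
force: [-0.9, 0.7, -0.4]
opening: 0.0504
```

>>> {"op": "move_arm", "data": {
  "increments": [
    [0,0,0,0,0,0,-1],
    [0,0,0,0,0,-0.02,-1],
    [0,0,0,0,0,-0.02,-1],
    [0,0,0,0,0,-0.02,-1],
    [0,0,0,0,0,-0.02,-1]
  ]
}}

```text
time: 5.72
eef_pos: [0.4598, -0.2503, 0.0692]
ee_rot: [2.861, -1.29, 0.004]
force: [4.8, 7.6, -1.5]
opening: 0.0134
```

```bash
python3 -c "
from h import *
plan([.4594,-.2485,.069],np.radians(-31),2);print(get_obs()['moment'])"
```

```text
[-0.0081, -0.0048, 0.0012, 0.0001, -0.0003, -0.0243]
[-0.0073, -0.0059, 0.0012, 0.0001, -0.0003, -0.0243]
yaw -0.8469 pos [ 0.4598 -0.2503  0.0692] t 5.725 q [-0.624  0.552  1.95  -0.004  0.637  1.797] F [ 4.8  7.6 -1.5] op 0.0134
[ 1.72119116 -1.03659269 -0.04610092]
```

>>> {"op": "move_arm", "data": {
  "increments": [
    [-0.008,-0.005,0,0,0,-0.015,-1],
    [-0.008,-0.005,0,0,0,-0.015,-1],
    [0,0,0,0,0,-0.015,-1],
    [0,0,0,0,0,-0.015,-1],
    [0,0,0,0,0,-0.015,-1]
  ]
}}

```text
time: 6.35
eef_pos: [0.4596, -0.2494, 0.0692]
ee_rot: [3.086, -0.567, 0.004]
force: [-5.4, 2.2, -0.3]
opening: 0.0168
```

```bash
python3 -c "
from h import *
plan([.4594,-.2485,.069],np.radians(-31),2);print(get_obs()['moment'])"
```

```text
[-0.0025, -0.004, 0.0008, 0.0002, -0.0003, 0.0141]
[-0.0029, -0.0038, 0.0008, 0.0002, -0.0003, 0.0141]
yaw -0.3635 pos [ 0.4596 -0.2494  0.0692] t 6.35 q [-0.623  0.551  1.952 -0.003  0.635  1.314] F [-5.4  2.2 -0.3] op 0.0168
[ 0.44707678  1.17141202 -0.98940204]
```

The moment about z jumped to -1 N·m, and the pads opened to 16.8 mm, which means about 10° of skew against the stopped bar. So the knob is at its stop. I'll open and lift, then verify.

>>> {"op": "move_arm", "data": {
  "increments": [
    [0,0,0,0,0,0.01,-1],
    [0,0,0,0,0,0,1],
    [0,0,0,0,0,0,1],
    [0,0,0,0,0,0,1],
    [0,0,0,0,0,0,1]
  ]
}}

```text
time: 6.98
eef_pos: [0.4595, -0.2495, 0.0693]
ee_rot: [3.068, -0.661, 0.005]
force: [-0.4, 0.7, -0.9]
opening: 0.0502
```

>>> {"op": "move_arm", "data": {
  "increments": [
    [-0.1,0,-0.4,0,0,0,1],
    [-0.1,0,-0.5,0,0,0,1],
    [-0.1,0,-0.5,0,0,0,1],
    [0.2,-0.1,-0.5,0,0,0,1],
    [0.3,-0.1,0,0,0,0,1]
  ]
}}

```text
time: 7.6
eef_pos: [0.4846, -0.2383, 0.2656]
ee_rot: [3.068, -0.661, 0.004]
force: [-0.3, -0.7, -0.9]
opening: 0.094
```

```bash
cat > look.py <<'E'
from h import *
import sys
o=get_obs();im,d=viewer.capture('wrist');c,T=campose('wrist',o);P=cloud(c,T,d);z=P[...,2]
np.savez(sys.argv[1]+'.npz',im=im,d=d,T=T,ee=o['eef_pos']);cv2.imwrite('pics/'+sys.argv[1]+'.png',im)
def comps(lo,hi,box,mn=60):
    m=((z>lo)&(z<hi)&(P[...,0]>box[0])&(P[...,0]<box[1])&(P[...,1]>box[2])&(P[...,1]<box[3])).astype(np.uint8)
    n,l,s,ce=cv2.connectedComponentsWithStats(m)
    for i in range(1,n):
        if s[i,4]>mn:
            q=P[l==i];rr=cv2.minAreaRect(q[:,:2].astype(np.float32)*1000);cc,rad=cv2.minEnclosingCircle(q[:,:2].astype(np.float32)*1000)
            print(lo,s[i].tolist(),q.mean(0).round(4),np.round(rr[0],1),np.round(rr[1],1),round(rr[2],1),'circ',np.round(cc,1),round(rad,1))
print(o['eef_pos'],yaw_of(o),o['time'])
E
cat > l2.py <<'E'
exec(open('look.py').read())
comps(.089,.099,(.36,.53,-.36,-.06));comps(.150,.162,(.52,.75,-.32,-.1),40);comps(.137,.149,(.52,.75,-.32,-.1));comps(.060,.069,(.53,.8,-.29,-.1),500)
E
python3 l2.py d
```

```text
[ 0.48462734 -0.23829866  0.2656122 ] -0.42435801791716177 7.6
0.089 [332, 185, 15, 31, 342] [ 0.4606 -0.2492  0.0945] [ 459.5 -248.9] [14.  37.3] 59.0 circ [ 459.5 -248.9] 19.1
0.089 [250, 219, 18, 29, 322] [ 0.4625 -0.1402  0.0943] [ 461.5 -139.2] [14.3 37.9] 78.9 circ [ 461.4 -139.6] 19.1
0.15 [224, 23, 31, 20, 169] [ 0.6503 -0.2342  0.1534] [ 650.6 -234.2] [27.4  4.1] 38.6 circ [ 650.7 -234.3] 13.7
0.15 [207, 55, 34, 36, 735] [ 0.6277 -0.2068  0.1563] [ 627.8 -206.2] [27.8 28. ] 65.2 circ [ 627.9 -206.2] 14.4
0.15 [202, 95, 20, 21, 312] [ 0.6086 -0.1825  0.1529] [ 608.6 -182.2] [16.9 16.9] 26.6 circ [ 608.8 -182.1] 8.9
0.137 [173, 14, 107, 115, 8189] [ 0.6299 -0.2079  0.145 ] [ 628.1 -206.2] [96.9 96.5] 67.0 circ [ 628.2 -206. ] 48.9
0.137 [217, 65, 11, 17, 70] [ 0.6324 -0.2019  0.1436] [ 631.3 -202.6] [ 6.  14.3] 47.8 circ [ 629.3 -204.8] 7.2
0.06 [148, 0, 184, 179, 10257] [ 0.6065 -0.206   0.0659] [ 622.  -196.5] [163.9 163.8] 89.1 circ [ 622.2 -196.8] 113.2
```

View pics/d.png

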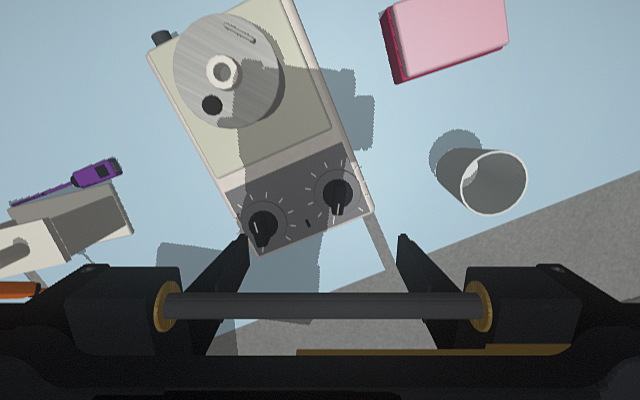

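The stirring bar at (337,195) now lies along 149°, which is the stop (-30.9° modulo 180). The heat knob at (262,228) is unchanged. The guide at (222,72) comes out at (0.628,-0.206). Next is the stand.

```bash
python3 -c "
from h import *
plan([.53,.15,.33],0,10)"
```

```text
[-0.1207, -0.3716, -0.0672, 0.0, -0.0, -0.0067]
[-0.1048, -0.3764, -0.0672, 0.0, -0.0, -0.0067]
[-0.0888, -0.3805, -0.0672, 0.0, -0.0, -0.0067]
[-0.0725, -0.384, -0.0671, 0.0, -0.0, -0.0067]
[-0.0562, -0.3867, -0.0671, 0.0, -0.0, -0.0067]
[-0.0397, -0.3887, -0.0671, 0.0, -0.0, -0.0067]
[-0.0232, -0.3901, -0.0671, 0.0, -0.0, -0.0067]
[-0.0067, -0.3907, -0.067, 0.0, -0.0, -0.0067]
[0.0099, -0.3906, -0.067, 0.0, -0.0, -0.0067]
[0.0265, -0.3899, -0.067, 0.0, -0.0, -0.0067]
yaw -0.4241 pos [ 0.4871 -0.2385  0.2636] t 7.65 q [-5.760e-01  3.240e-01  1.697e+00 -1.000e-03  1.119e+00  1.419e+00] F [-1.3  1.3 -2. ] op 0.0945
```

>>> {"op": "move_arm", "data": {
  "increments": [
    [-0.12,-0.37,-0.09,0,0,-0.0067,1],
    [-0.105,-0.376,-0.09,0,0,-0.0067,1],
    [-0.09,-0.38,-0.09,0,0,-0.0067,1],
    [-0.072,-0.384,-0.08,0,0,-0.0067,1],
    [-0.056,-0.387,-0.07,0,0,-0.0067,1]
  ]
}}

```text
time: 8.28
eef_pos: [0.5082, -0.0407, 0.3044]
ee_rot: [3.123, -0.328, -0.003]
force: [0.1, 0.5, 0.2]
opening: 0.0951
```

>>> {"op": "move_arm", "data": {
  "increments": [
    [-0.04,-0.39,-0.06,0,0,-0.0067,1],
    [-0.023,-0.39,-0.06,0,0,-0.0067,1],
    [-0.007,-0.39,-0.06,0,0,-0.0067,1],
    [0.01,-0.39,-0.06,0,0,-0.0067,1],
    [0,0,0,0,0,0,1]
  ]
}}

```text
time: 8.9
eef_pos: [0.5237, 0.122, 0.328]
ee_rot: [3.14, -0.047, -0.005]
force: [0.2, -0.0, -0.3]
opening: 0.0948
```

```bash
cat > l3.py <<'E'
exec(open('look.py').read())
comps(.180,.200,(.4,.75,.05,.3),30);comps(.156,.172,(.4,.75,.05,.3),40);comps(.118,.131,(.45,.7,.0,.3),300);comps(.2,.26,(.4,.75,.05,.3),40)
for t,zz in [('handle',.191),('stand',0)]:
    for r in spotter.mark_of('wrist',t)[:3]:
        x,y=r['xy'][0]*640,r['xy'][1]*400
        print(t,round(r['score'],2),round(x),round(y),at_z(c,T,np.array(x),np.array(y),zz).round(4))
E
python3 l3.py e
```

```text
[0.52365664 0.12199256 0.32797665] -0.029965821777617942 8.9
0.18 [242, 125, 22, 27, 492] [0.5837 0.1926 0.191 ] [583.1 193.9] [26.  18.6] 2.8 circ [583.3 193.8] 14.3
0.156 [259, 124, 8, 24, 60] [0.5849 0.1855 0.164 ] [584.7 185.8] [25.1  5. ] 14.0 circ [584.1 188.3] 12.6
0.156 [328, 141, 16, 16, 191] [0.5674 0.1059 0.1634] [566.7 106. ] [17.1 17.2] 0.7 circ [566.7 105.6] 9.0
0.118 [230, 106, 141, 67, 5324] [0.576  0.1455 0.126 ] [574.4 150.2] [170.5  57. ] 79.4 circ [574.9 150. ] 88.8
handle 0.93 278 174 [0.5453 0.1685 0.191 ]
handle 0.72 257 135 [0.5871 0.1871 0.191 ]
handle 0.71 359 101 [0.6166 0.0838 0.191 ]
stand 0.88 304 131 [0.5765 0.1504 0.    ]
```

View pics/e.png

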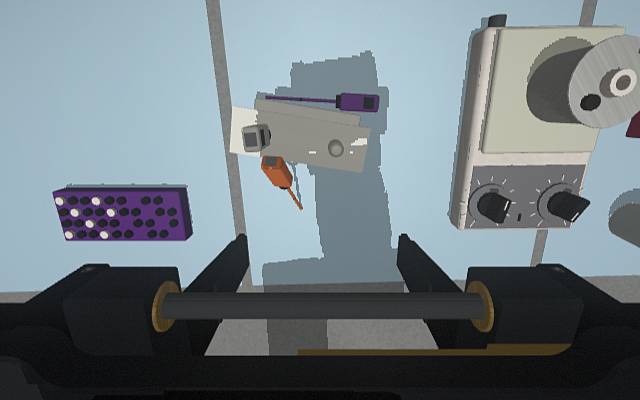

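The real handle is at (256,138), with its top at (0.583,0.194). I'll get the extents of the look-alikes near the stand before descending.

Run:
```python
from h import *
a=np.load('e.npz');c=viewer.get_calibration('wrist');P=cloud(c,a['T'],a['d']);im=a['im'];h=cv2.cvtColor(im,cv2.COLOR_BGR2HSV)
for n,lo,hi,bx in [('orange',5,18,(230,130,330,230)),('purple',120,150,(250,80,400,125))]:
    m=np.zeros((400,640),bool);x0,y0,x1,y1=bx
    m[y0:y1,x0:x1]=((h[...,0]>=lo)&(h[...,0]<=hi)&(h[...,1]>110))[y0:y1,x0:x1]
    q=P[m];q=q[np.isfinite(q[:,0])];q=q[q[:,2]>.01];i=np.argsort(q[:,2]);print(n,len(q));print(q[i[::max(1,len(i)//12)]].round(3))
# handle top edges
m=(P[...,2]>.186)&(P[...,2]<.196)&(abs(P[...,0]-.583)<.03)&(abs(P[...,1]-.193)<.03)
x,y,w,hh=cv2.boundingRect(m.astype(np.uint8))
cv2.imwrite('pics/f.png',cv2.resize(im[y-25:y+hh+55,x-25:x+w+45],None,fx=6,fy=6,interpolation=cv2.INTER_CUBIC)[:600,:800])
q=P[m][:,:2];print(x,y,w,hh,q.min(0),q.max(0))
for k in range(x,x+w,3): 
    cc=P[:,k][m[:,k]]; print(k,cc[:,1].mean().round(4),cc[:,0].min().round(4),cc[:,0].max().round(4))
```

```text
orange 626
[[0.449 0.162 0.011]
 [0.499 0.175 0.075]
 [0.523 0.166 0.105]
 [0.517 0.17  0.111]
 [0.521 0.173 0.116]
 [0.539 0.169 0.122]
 [0.528 0.173 0.126]
 [0.532 0.175 0.131]
 [0.537 0.184 0.135]
 [0.54  0.188 0.138]
 [0.548 0.194 0.141]
 [0.549 0.177 0.143]
 [0.546 0.174 0.146]]
purple 450
[[0.623 0.106 0.011]
 [0.627 0.149 0.013]
 [0.627 0.148 0.014]
 [0.631 0.194 0.015]
 [0.63  0.055 0.018]
 [0.62  0.037 0.018]
 [0.614 0.064 0.019]
 [0.611 0.066 0.019]
 [0.626 0.034 0.019]
 [0.632 0.083 0.02 ]
 [0.626 0.077 0.02 ]
 [0.627 0.077 0.02 ]
 [0.623 0.089 0.021]]
242 126 20 26 [0.57029986 0.1846098 ] [0.59584628 0.20336984]
242 0.2023 0.586 0.595
245 0.1997 0.5719 0.5958
248 0.1965 0.5708 0.5958
251 0.1935 0.5706 0.5957
254 0.1904 0.5717 0.5956
257 0.1875 0.5716 0.5955
260 0.1854 0.5711 0.5863
```

View pics/f.png

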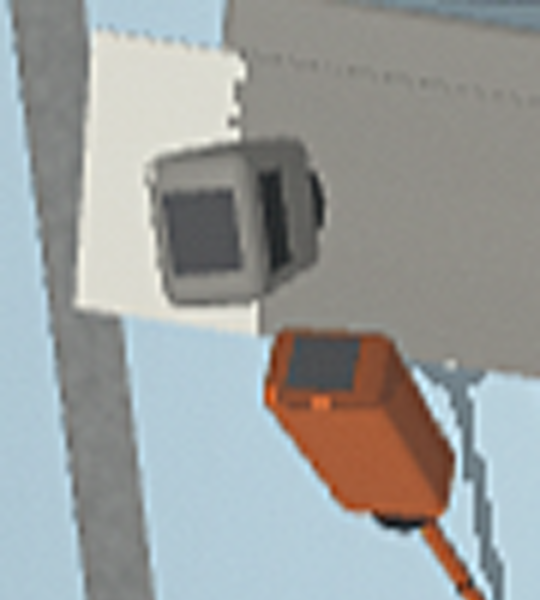

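The orange look-alike leans against the bridge, its top near (0.55,0.185,0.147), and the purple one lies flat. Gripping slightly high with the TCP at z 0.15 clears both.

Run:
```python
from h import *
a=np.load('e.npz');c=viewer.get_calibration('wrist')
p=at_z(c,a['T'],np.array([242.8,246.2,257.8,260.7]),np.array([128.5,151,126,151]),.191);print(p.round(4))
for i in (0,2): e=p[i]-p[i+1];print(np.degrees(np.arctan2(e[1],e[0])))
plan([.5832,.1936,.24],np.radians(4),5)
```

```text
[[0.5935 0.2011 0.191 ]
 [0.5708 0.2001 0.191 ]
 [0.5956 0.1857 0.191 ]
 [0.5704 0.185  0.191 ]]
2.6290296477525557
1.4528806957114535
[0.115, -0.1523, 0.1746, 0.0001, 0.0001, -0.0033]
[0.1181, -0.1499, 0.1746, 0.0001, 0.0001, -0.0033]
[0.1212, -0.1475, 0.1746, 0.0001, 0.0001, -0.0033]
[0.1242, -0.1449, 0.1746, 0.0001, 0.0001, -0.0033]
[0.1272, -0.1424, 0.1746, 0.0001, 0.0001, -0.0033]
yaw -0.0338 pos [0.5235 0.1195 0.3277] t 9.05 q [ 1.020e-01  2.660e-01  1.606e+00 -1.000e-03  1.273e+00  1.707e+00] F [-0.8 -1.1 -0.4] op 0.0953
```

>>> {"op": "move_arm", "data": {
  "increments": [
    [0.15,-0.185,0.2,0,0,-0.0024,1],
    [0.15,-0.185,0.2,0,0,-0.0024,1],
    [0.15,-0.185,0.2,0,0,-0.0024,1],
    [0.15,-0.185,0.2,0,0,-0.0024,1],
    [0,0,0,0,0,0,1]
  ]
}}

```text
time: 9.68
eef_pos: [0.5863, 0.1878, 0.2446]
ee_rot: [3.139, 0.03, -0.007]
force: [-0.3, -0.2, -0.5]
opening: 0.0949
```

```bash
python3 l3.py g|head -5; python3 -c "
from h import *
plan([.5832,.1932,.15],np.radians(2),5)"
```

```text
[0.58632096 0.18777177 0.24455778] 0.01898551567289853 9.675
0.18 [304, 204, 23, 34, 718] [0.5854 0.1939 0.191 ] [583.6 194. ] [25.7 18.3] 1.8 circ [583.6 194.2] 14.4
0.156 [305, 196, 21, 8, 99] [0.5958 0.1942 0.1642] [594.9 194.7] [ 3.1 17.8] 3.9 circ [593.4 194.6] 8.9
0.156 [400, 220, 19, 18, 251] [0.5693 0.1072 0.1632] [568.4 106.5] [15.3 14.4] 70.8 circ [567.1 106.1] 8.6
0.118 [274, 165, 172, 83, 7251] [0.5788 0.1508 0.1259] [574.9 149.8] [170.3  56.7] 79.3 circ [575.8 149.6] 89.2
[-0.0057, -0.0123, 0.1943, 0.0001, 0.0, -0.0005]
[-0.0057, -0.0124, 0.1943, 0.0001, 0.0, -0.0005]
[-0.0057, -0.0124, 0.1943, 0.0001, 0.0, -0.0005]
[-0.0056, -0.0124, 0.1943, 0.0001, 0.0, -0.0005]
[-0.0056, -0.0124, 0.1943, 0.0001, 0.0, -0.0005]
yaw 0.0183 pos [0.5863 0.1873 0.2471] t 9.825 q [ 0.203  0.448  1.541 -0.002  1.153  1.756] F [0.3 0.4 0.2] op 0.0949
```

>>> {"op": "move_arm", "data": {
  "increments": [
    [-0.013,-0.033,0,0,0,-0.001,1],
    [-0.013,-0.033,0.05,0,0,-0.001,1],
    [0,0,0.3,0,0,0,1],
    [0,0,0.3,0,0,0,1],
    [0,0,0.3,0,0,0,1]
  ]
}}

```text
time: 10.45
eef_pos: [0.5841, 0.1932, 0.1546]
ee_rot: [3.141, 0.048, 0.013]
force: [0.2, 0.4, -0.4]
opening: 0.0953
```

```bash
python3 -c "
from h import *
plan([.5836,.1941,.15],np.radians(2),1)"
```

```text
[-0.005, -0.0087, 0.0463, 0.0001, -0.0013, -0.0007]
yaw 0.0308 pos [0.5841 0.1932 0.1546] t 10.45 q [ 0.213  0.537  1.655 -0.002  0.941  1.754] F [ 0.2  0.4 -0.4] op 0.0953
```

>>> {"op": "move_arm", "data": {
  "increments": [
    [-0.005,-0.009,0.046,0,-0.0013,0,1],
    [0,0,0,0,0,0,-1],
    [0,0,0,0,0,0,-1],
    [0,0,0,0,0,0,-1],
    [0,0,0,0,0,0,-1]
  ]
}}

```text
time: 11.08
eef_pos: [0.5838, 0.1944, 0.152]
ee_rot: [3.141, 0.049, 0.002]
force: [0.3, 0.4, 0.4]
opening: 0.0601
```

>>> {"op": "move_arm", "data": {
  "increments": [
    [0,0,0,0,0,0,-1],
    [0,0,0,0,0,0,-1],
    [0,0,0,0,0,0,-1],
    [0,0,0,0,0,0,-1],
    [0,0,0,0,0,0,-1]
  ]
}}

```text
time: 11.7
eef_pos: [0.5838, 0.1944, 0.1523]
ee_rot: [-3.141, -0.049, -0.003]
force: [0.3, 0.2, -0.1]
opening: 0.0178
```

```bash
python3 -c "
from h import *
plan([.5836,.1941,.30],None,5);print(get_obs()['ee_rot'])"
```

```text
[0.0001, 0.0007, -0.2953, -0.0, -0.0001, -0.0]
yaw 0.0312 pos [0.5838 0.1944 0.1523] t 11.7 q [ 0.214  0.542  1.652 -0.     0.945  1.754] F [ 0.3  0.2 -0.1] op 0.0178
[-3.14117639e+00 -4.89455511e-02 -2.71826033e-03]
```

Gripped at 17.8 mm. Now lift straight up.

>>> {"op": "move_arm", "data": {
  "increments": [
    [0,0,-0.15,0,0,0,-1],
    [0,0,-0.35,0,0,0,-1],
    [0,0,-0.45,0,0,0,-1],
    [0,0,-0.45,0,0,0,-1],
    [0,0,-0.35,0,0,0,-1]
  ]
}}

```text
time: 12.32
eef_pos: [0.5825, 0.1942, 0.334]
ee_rot: [3.141, 0.049, -0.003]
force: [0.8, 0.2, -0.4]
opening: 0.0176
```

>>> {"op": "move_arm", "data": {
  "increments": [
    [0,0,-0.1,0,0,0,-1],
    [0,0,0,0,0,0,-1],
    [0,0,0,0,0,0,-1],
    [0,0,0,0,0,0,-1],
    [0,0,0,0,0,0,-1]
  ]
}}

```text
time: 12.95
eef_pos: [0.5819, 0.1941, 0.3435]
ee_rot: [3.14, 0.049, -0.004]
force: [-0.1, 0.6, -0.8]
opening: 0.0178
```

Run:
```python
from h import *
o=get_obs();im,d=viewer.capture('wrist');c,T=campose('wrist',o);cv2.imwrite('pics/i.png',im);np.savez('i.npz',im=im,d=d,T=T,ee=o['eef_pos'])
TT=np.eye(4);TT[:3,:3]=R.from_rotvec(o['ee_rot']).as_matrix();TT[:3,3]=o['eef_pos']
for n,z in [('tip',.137),('ring_mark',.082)]:
    print(n,'nominal px',proj(c,T,(TT@[0,0,z,1])[:3]).round(1),[(round(r['score'],2),(np.array(r['xy'])*[640,400]).round(1)) for r in spotter.mark_of('wrist',n)[:3]])
plan([.6278,-.2062,.335],None,10)
```

```text
tip nominal px [322.8 193.1] [(0.73, array([325.6, 195.6])), (0.71, array([336.2, 233.4])), (0.66, array([317.6, 134.9]))]
ring_mark nominal px [322.9 209.1] [(0.64, array([319.4, 213.1])), (0.61, array([348.5, 136.6])), (0.57, array([331.7, 226.5]))]
[0.0333, 0.4016, 0.0092, 0.0, 0.0, -0.0]
yaw 0.0312 pos [0.582  0.1942 0.344 ] t 13.1 q [ 0.214  0.379  1.397 -0.     1.368  1.754] F [-0.4  0.8 -1. ] op 0.0176
```

View pics/i.png

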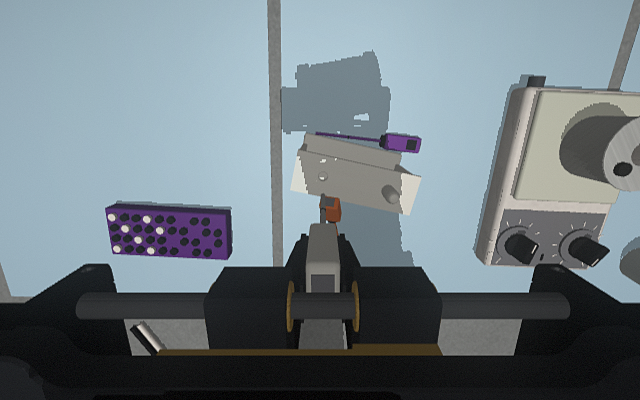

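The thermometer is held: the handle is at (322,260), and the stem above it points to (323,195), as expected for an upright grip. I'll carry it over to the guide.

>>> {"op": "move_arm", "data": {
  "increments": [
    [0.017,0.2,0,0,0,0,-1],
    [0.033,0.4,0,0,0,0,-1],
    [0.035,0.42,0,0,0,0,-1],
    [0.035,0.42,0,0,0,0,-1],
    [0.035,0.42,0,0,0,0,-1]
  ]
}}

```text
time: 13.72
eef_pos: [0.6036, 0.0019, 0.344]
ee_rot: [3.14, 0.055, -0.003]
force: [0.1, 0.5, -0.4]
opening: 0.0177
```

>>> {"op": "move_arm", "data": {
  "increments": [
    [0.035,0.42,0,0,0,0,-1],
    [0.035,0.42,0,0,0,0,-1],
    [0.035,0.42,0,0,0,0,-1],
    [0.033,0.4,0,0,0,0,-1],
    [0.017,0.2,0,0,0,0,-1]
  ]
}}

```text
time: 14.35
eef_pos: [0.6236, -0.1965, 0.3445]
ee_rot: [3.139, 0.048, -0.002]
force: [-0.2, -0.1, -0.1]
opening: 0.0178
```

Run:
```python
from h import *
plan([.6278,-.2062,.335],None,2)
```

```text
[0.0197, 0.049, 0.0476, 0.0002, 0.0001, -0.0]
yaw 0.0305 pos [ 0.6236 -0.1965  0.3445] t 14.35 q [-0.405  0.445  1.291 -0.003  1.406  1.136] F [-0.2 -0.1 -0.1] op 0.0178
```

>>> {"op": "move_arm", "data": {
  "increments": [
    [0.02,0.05,0.07,0,0,0,-1],
    [0.02,0.048,0.07,0,0,0,-1],
    [0,0,0.1,0,0,0,-1],
    [0,0,0.1,0,0,0,-1],
    [0,0,0,0,0,0,-1]
  ]
}}

```text
time: 14.98
eef_pos: [0.6276, -0.2047, 0.3073]
ee_rot: [3.14, 0.05, -0.005]
force: [-0.0, -0.3, -0.2]
opening: 0.0175
```

Run:
```python
from h import *
plan([.6278,-.2062,.308],None,1)
o=get_obs();im,d=viewer.capture('wrist');c,T=campose('wrist',o);np.savez('j.npz',im=im,d=d,T=T)
TT=np.eye(4);TT[:3,:3]=R.from_rotvec(o['ee_rot']).as_matrix();TT[:3,3]=o['eef_pos']
for z in (.03,.082,.137): print(z,proj(c,T,(TT@[0,0,z,1])[:3]).round(1))
print('guide',proj(c,T,[.6278,-.2062,.156]).round(1))
P=cloud(c,T,d);z=P[...,2]
m=(z>.153)&(z<.16)&(abs(P[...,0]-.628)<.03)&(abs(P[...,1]+.206)<.03)
cc,r=cv2.minEnclosingCircle(P[m][:,:2].astype(np.float32)*1000);print('guide circ',m.sum(),cc,r)
# stem points by height
w=P[(z>.17)&(z<.29)&(np.hypot(P[...,0]-o['eef_pos'][0],P[...,1]-o['eef_pos'][1])<.02)]
for a in np.arange(.165,.29,.01):
    q=w[abs(w[:,2]-a)<.005]
    if len(q): print(a.round(3),len(q),(q.mean(0)[:2]-o['eef_pos'][:2]).round(4))
a=cv2.resize(im[150:250,262:382],None,fx=6,fy=6,interpolation=cv2.INTER_CUBIC);cv2.imwrite('pics/j.png',a)
s,ds=viewer.capture('scene');np.savez('js.npz',im=s,d=ds)
cs,Ts=campose('scene');print('scene guide',proj(cs,Ts,[.6278,-.2062,.156]),[proj(cs,Ts,(TT@[0,0,z,1])[:3]).round(1) for z in (.082,.137)])
```

```text
[0.0017, 0.0154, -0.0069, 0.0002, 0.0005, -0.0]
yaw 0.0319 pos [ 0.6276 -0.2047  0.3073] t 14.975 q [-0.414  0.475  1.335 -0.002  1.334  1.125] F [-0.  -0.3 -0.2] op 0.0175
0.03 [323.  231.4]
0.082 [322.9 209.1]
0.137 [322.8 193.1]
guide [324.  189.2]
guide circ 446 (629.8365478515625, -204.94873046875) 37.5920295715332
0.175 9 [0.0005 0.0004]
0.185 10 [0.0007 0.0001]
0.195 13 [ 0.0005 -0.    ]
0.205 17 [-0.      0.0002]
0.215 19 [0.0005 0.0003]
0.225 19 [0.0008 0.0003]
0.235 23 [0.0008 0.0004]
0.245 22 [0.0008 0.0001]
0.255 24 [0.001  0.0003]
0.265 6 [0.0012 0.0003]
0.285 3 [0.0103 0.0031]
scene guide [264.69718628 166.55500011] [array([263.1, 149.7]), array([264.7, 163.3])]
```

View pics/j.png

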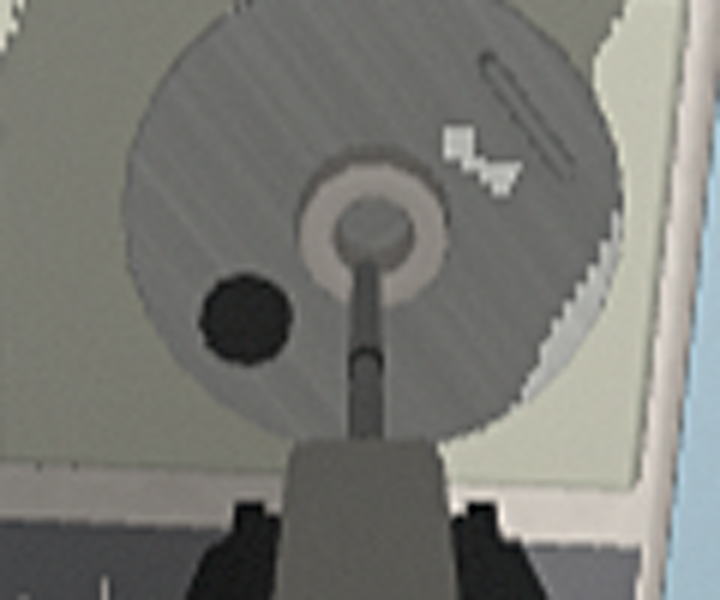

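The crop shows the stem tip at (323.3,193.6) just below the bore centre (324.2,188.7), with the ring at (323,209.5). I'll work out the stem axis offset and the guide centre from this one picture.

Run:
```python
from h import *
a=np.load('j.npz');T=a['T'];c=viewer.get_calibration('wrist');P=cloud(c,T,a['d']);im=a['im']
Tt=T@np.linalg.inv(np.array(c['mount']));L=np.linalg.inv(Tt)
Q=P@L[:3,:3].T+L[:3,3]   # tool coords
pj=lambda p:proj(c,T,(Tt@np.r_[p,1])[:3]).round(2)
for dx in (-.002,0):
    print(dx,'handle low front edge',pj([.013+dx,0,.021]),'tip front',pj([.0025+dx,0,.137]),'ring front',pj([.0025+dx,0,.082]))
# front face of handle in tool frame
m=(abs(Q[...,1])<.008)&(Q[...,2]>-.03)&(Q[...,2]<.019)&(abs(Q[...,0])<.03)
for z0 in np.arange(-.035,.02,.008):
    q=Q[m&(abs(Q[...,2]-z0)<.004)]; print('face z',z0.round(3),len(q),np.median(q[:,0]).round(4) if len(q) else '')
g=cv2.cvtColor(im,cv2.COLOR_BGR2GRAY)
for v in (194,198,202,206,214,218): print(v,g[v,314:334].tolist())
print('col', [int(x) for x in g[180:226,323]])
print('dcol',Q[184:226:3,323].round(4).tolist())
print('tcp at guide z',pj([0,0,.1513]))
```

```text
-0.002 handle low front edge [323.   221.84] tip front [322.8  192.67] ring front [322.86 208.63]
0 handle low front edge [323.   219.14] tip front [322.8  190.89] ring front [322.87 206.52]
face z -0.035 0 
face z -0.027 166 0.0122
face z -0.019 163 0.0122
face z -0.011 149 0.0122
face z -0.003 130 0.0121
face z 0.005 117 0.0122
face z 0.013 96 0.0121
194 [135, 134, 136, 138, 138, 124, 94, 71, 69, 70, 73, 89, 90, 86, 110, 135, 137, 137, 135, 135]
198 [104, 106, 108, 130, 136, 137, 107, 67, 72, 70, 70, 106, 142, 137, 136, 131, 131, 123, 108, 104]
202 [105, 106, 109, 107, 106, 109, 88, 72, 76, 72, 69, 88, 107, 102, 105, 103, 106, 106, 108, 110]
206 [108, 106, 106, 106, 107, 111, 80, 73, 75, 74, 73, 84, 107, 105, 105, 104, 102, 102, 103, 105]
214 [111, 110, 109, 107, 109, 109, 79, 70, 72, 71, 68, 80, 112, 108, 106, 108, 107, 106, 105, 105]
218 [102, 103, 107, 106, 113, 113, 66, 74, 74, 72, 69, 72, 111, 106, 107, 109, 106, 106, 108, 107]
col [138, 135, 122, 110, 106, 103, 106, 106, 103, 103, 106, 99, 90, 78, 70, 71, 71, 71, 70, 74, 71, 75, 72, 72, 72, 74, 74, 68, 42, 62, 75, 75, 74, 75, 71, 72, 73, 69, 72, 72, 74, 71, 73, 85, 89, 88]
dcol [[-0.014, 0.0004, 0.2375], [-0.0183, 0.0004, 0.2368], [-0.0228, 0.0004, 0.2372], [0.001, 0.0002, 0.1337], [0.0016, 0.0002, 0.1198], [0.0013, 0.0002, 0.1101], [0.0013, 0.0002, 0.0997], [0.0018, 0.0001, 0.0889], [0.0018, 0.0001, 0.0797], [0.0014, 0.0001, 0.0728], [0.0013, 0.0001, 0.0649], [0.0016, 0.0001, 0.0568], [0.0011, 0.0001, 0.051], [0.0122, -0.0, 0.0155]]
tcp at guide z [322.79 189.78]
```

>>> {"op": "move_arm", "data": {
  "increments": [
    [0.016,0.016,0,0.0002,0.0005,0,-1],
    [0,0,0.03,0,0,0,-1],
    [0,0,0.06,0,0,0,-1],
    [0,0,0.06,0,0,0,-1],
    [0,0,0,0,0,0,-1]
  ]
}}

```text
time: 15.7
eef_pos: [0.6298, -0.2066, 0.293]
ee_rot: [3.14, 0.05, 0.004]
force: [-0.1, 0.7, -1.0]
opening: 0.0178
```

```bash
cat > m.py <<'E'
from h import *
import sys
plan([.6293,-.2063,.2383],None,5)
o=get_obs();im,d=viewer.capture('wrist');c,T=campose('wrist',o);np.savez('k.npz',im=im,d=d,T=T)
p=o['eef_pos']
for z in (.156,.144): print('TCP axis at',z,proj(c,T,[p[0],p[1],z]).round(2))
P=cloud(c,T,d);print('col depth pts',[P[v,323].round(4).tolist() for v in range(180,224,3)])
g=cv2.cvtColor(im,cv2.COLOR_BGR2GRAY)
for v in (190,196,202,210): print(v,g[v,314:334].tolist())
print('col',[int(x) for x in g[176:226,323]])
a=cv2.resize(im[165:240,277:377],None,fx=8,fy=8,interpolation=cv2.INTER_CUBIC);cv2.imwrite('pics/'+sys.argv[1]+'.png',a)
E
python3 m.py k
```

```text
[-0.0013, -0.0008, 0.1095, 0.0, -0.0001, -0.0]
yaw 0.0318 pos [ 0.6298 -0.2066  0.293 ] t 15.7 q [-0.417  0.486  1.354  0.     1.299  1.122] F [-0.1  0.7 -1. ] op 0.0178
TCP axis at 0.156 [322.69 193.46]
TCP axis at 0.144 [322.67 190.66]
col depth pts [[0.6427, -0.2065, 0.1468], [0.6417, -0.2065, 0.1572], [0.6385, -0.2067, 0.1576], [0.6129, -0.2077, 0.0702], [0.6084, -0.2079, 0.0694], [0.6314, -0.2069, 0.1679], [0.6315, -0.2068, 0.1797], [0.6313, -0.2068, 0.1896], [0.6313, -0.2068, 0.1992], [0.6315, -0.2068, 0.2091], [0.6313, -0.2067, 0.2172], [0.6316, -0.2067, 0.2262], [0.6315, -0.2067, 0.2338], [0.6316, -0.2067, 0.2413], [0.6315, -0.2067, 0.2477]]
190 [134, 137, 134, 114, 106, 103, 105, 104, 102, 104, 105, 103, 101, 102, 136, 133, 137, 137, 139, 136]
196 [136, 110, 84, 89, 94, 99, 95, 69, 73, 72, 70, 95, 97, 89, 88, 97, 136, 135, 134, 136]
202 [134, 136, 136, 142, 144, 133, 99, 70, 74, 71, 69, 105, 148, 138, 135, 133, 134, 135, 124, 116]
210 [105, 106, 108, 107, 109, 112, 47, 69, 77, 76, 65, 37, 113, 103, 104, 104, 106, 105, 108, 109]
col [104, 104, 105, 99, 92, 90, 91, 130, 146, 140, 134, 134, 119, 105, 104, 105, 99, 80, 68, 71, 72, 72, 73, 74, 71, 73, 71, 72, 74, 72, 75, 67, 43, 63, 76, 74, 72, 73, 70, 74, 72, 71, 71, 72, 70, 71, 71, 82, 90, 88]
```

View pics/k.png

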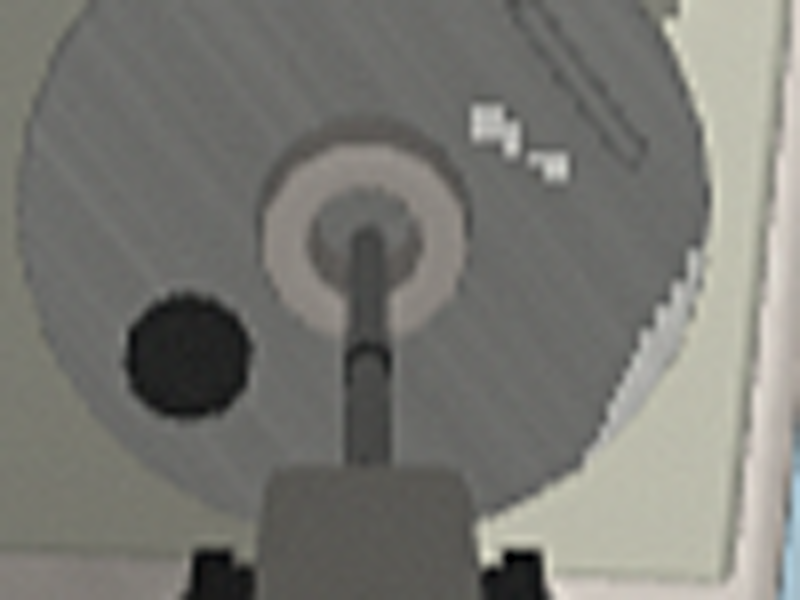

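The tip is in the mouth of the guide: the bore centre is at about (322.7,195.1) and the stem axis at about (323,195.7), so centred within 1 mm. Now lower it.

>>> {"op": "move_arm", "data": {
  "increments": [
    [0,-0.003,0.06,0,0,0,-1],
    [0,0,0.06,0,0,0,-1],
    [0,0,0.06,0,0,0,-1],
    [0,0,0.06,0,0,0,-1],
    [0,0,0,0,0,0,-1]
  ]
}}

```text
time: 16.38
eef_pos: [0.6299, -0.2063, 0.2675]
ee_rot: [3.14, 0.05, 0.005]
force: [-0.4, 0.4, -1.5]
opening: 0.0181
```

```bash
python3 -c "
from h import *
plan([.6297,-.2063,.2383],None,1)"
```

```text
[-0.0031, -0.0006, 0.2916, 0.0002, -0.0005, -0.0]
yaw 0.0319 pos [ 0.6299 -0.2063  0.2675] t 16.375 q [-0.416  0.503  1.392  0.     1.244  1.122] F [-0.4  0.4 -1.5] op 0.0181
```

>>> {"op": "move_arm", "data": {
  "increments": [
    [-0.002,0,0.06,0,0,0,-1],
    [0,0,0.06,0,0,0,-1],
    [0,0,0.06,0,0,0,-1],
    [0,0,0.06,0,0,0,-1],
    [0,0,0.03,0,0,0,-1]
  ]
}}

```text
time: 17.0
eef_pos: [0.6299, -0.2064, 0.2388]
ee_rot: [3.14, 0.05, 0.005]
force: [0.4, 0.2, -0.8]
opening: 0.0179
```

>>> {"op": "move_arm", "data": {
  "increments": [
    [0,0,0.01,0,0,0,-1],
    [0,0,0,0,0,0,-1],
    [0,0,0,0,0,0,-1],
    [0,0,0,0,0,0,-1],
    [0,0,0,0,0,0,-1]
  ]
}}

```text
time: 17.62
eef_pos: [0.63, -0.2065, 0.2381]
ee_rot: [3.14, 0.05, 0.006]
force: [0.1, -0.2, -0.1]
opening: 0.0179
```

```bash
python3 m.py l
```

```text
[-0.0015, -0.0004, -0.0004, 0.0, -0.0001, -0.0]
yaw 0.0318 pos [ 0.63   -0.2065  0.2381] t 17.625 q [-0.416  0.525  1.432  0.     1.181  1.122] F [ 0.1 -0.2 -0.1] op 0.0179
TCP axis at 0.156 [322.73 209.46]
TCP axis at 0.144 [322.7  205.48]
col depth pts [[0.655, -0.2059, 0.1454], [0.6521, -0.206, 0.1452], [0.649, -0.2061, 0.144], [0.6459, -0.2062, 0.1433], [0.6434, -0.2063, 0.1448], [0.6429, -0.2063, 0.1533], [0.6411, -0.2063, 0.1569], [0.6381, -0.2064, 0.1562], [0.632, -0.2067, 0.1455], [0.6317, -0.2067, 0.1538], [0.6317, -0.2066, 0.1625], [0.632, -0.2066, 0.1715], [0.6319, -0.2066, 0.179], [0.6317, -0.2066, 0.1856], [0.6317, -0.2065, 0.1926]]
190 [107, 104, 104, 109, 107, 108, 106, 106, 106, 105, 101, 106, 107, 110, 111, 109, 104, 110, 108, 106]
196 [92, 92, 94, 91, 90, 88, 89, 90, 90, 91, 89, 91, 91, 92, 95, 92, 90, 90, 94, 103]
202 [138, 137, 138, 138, 135, 136, 136, 136, 136, 134, 134, 137, 136, 135, 138, 137, 140, 141, 141, 134]
210 [98, 84, 99, 104, 107, 111, 47, 70, 78, 78, 66, 37, 114, 109, 101, 89, 83, 137, 135, 135]
col [109, 107, 109, 110, 110, 111, 110, 112, 111, 108, 106, 107, 106, 104, 105, 107, 95, 92, 93, 92, 91, 113, 138, 142, 139, 136, 134, 135, 98, 69, 75, 67, 44, 64, 78, 74, 76, 72, 75, 72, 73, 73, 73, 73, 73, 73, 71, 83, 88, 88]
```

View pics/l.png

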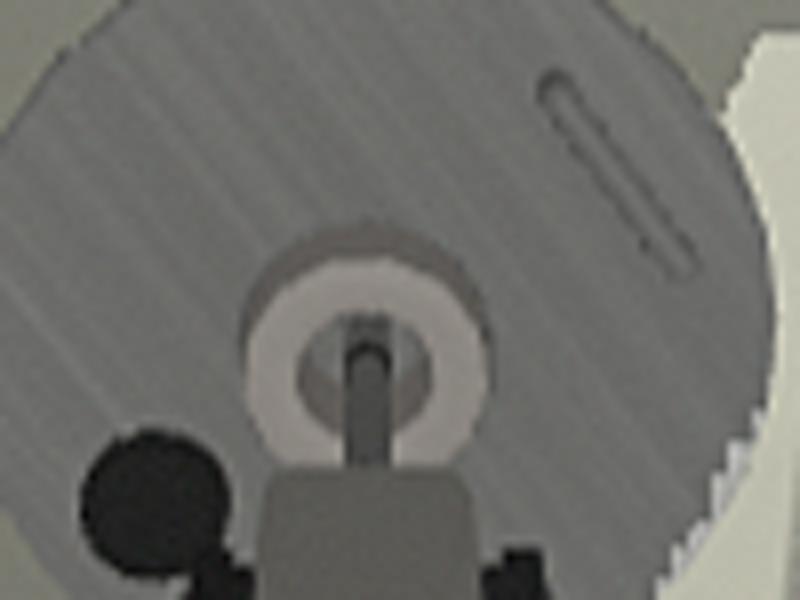

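The ring at (323,208.5) sits at guide height, since depth there gives about 0.156. The stem is about 0.3 mm off in y and 0.7–1 mm towards +x of the bore centre (322.7,211.9). A small trim follows.

>>> {"op": "move_arm", "data": {
  "increments": [
    [-0.008,-0.002,0,0,0,0,-1],
    [0,0,0,0,0,0,-1],
    [0,0,0,0,0,0,-1],
    [0,0,0,0,0,0,-1],
    [0,0,0,0,0,0,-1]
  ]
}}

```text
time: 18.3
eef_pos: [0.6292, -0.2063, 0.2381]
ee_rot: [3.14, 0.05, 0.006]
force: [0.3, -0.2, -0.8]
opening: 0.0179
```

```bash
python3 m.py n | grep -v '^[12]'
python3 - <<'E'
from h import *
a=np.load('k.npz');c=viewer.get_calibration('wrist');P=cloud(c,a['T'],a['d']);z=P[...,2]
m=(z>.1535)&(z<.160)&(np.hypot(P[...,0]-.628,P[...,1]+.206)<.016)
# fit bush outer/inner edge via annulus: use circle on far-side outer points
q=P[m][:,:2]; from scipy.optimize import least_squares
r=least_squares(lambda p:np.maximum(0,np.hypot(*(q-p).T)-.0142)+np.maximum(0,.0077-np.hypot(*(q-p).T)),[.628,-.206]).x
print('guide',r.round(4),len(q)); print(get_obs()['eef_pos'],get_obs()['time'],np.abs(get_obs()['joint_vel']).max())
E
```

```text
[0.0003, 0.0001, -0.0003, 0.0, -0.0001, -0.0]
yaw 0.0318 pos [ 0.6292 -0.2063  0.2381] t 18.3 q [-0.417  0.523  1.434  0.     1.18   1.122] F [ 0.3 -0.2 -0.8] op 0.0179
TCP axis at 0.156 [322.73 209.45]
TCP axis at 0.144 [322.7  205.48]
col depth pts [[0.654, -0.2057, 0.1448], [0.6515, -0.2058, 0.1462], [0.6482, -0.2059, 0.1445], [0.6456, -0.206, 0.1456], [0.6426, -0.2061, 0.1448], [0.6429, -0.206, 0.1566], [0.6402, -0.2061, 0.1568], [0.6376, -0.2062, 0.1574], [0.6307, -0.2065, 0.1443], [0.6303, -0.2065, 0.1523], [0.6308, -0.2064, 0.1624], [0.631, -0.2064, 0.1713], [0.6308, -0.2064, 0.1782], [0.6312, -0.2063, 0.1867], [0.6308, -0.2063, 0.1925]]
col [110, 106, 110, 110, 110, 110, 111, 112, 106, 105, 105, 102, 102, 105, 106, 99, 95, 91, 93, 91, 113, 140, 144, 140, 136, 136, 127, 91, 70, 72, 74, 66, 44, 62, 77, 74, 73, 72, 74, 73, 73, 73, 73, 71, 73, 72, 73, 85, 89, 88]
guide [ 0.6275 -0.2059] 514
[ 0.62919416 -0.20626053  0.2381307 ] 18.35 0.0010815434719304829
```

```bash
python3 -c "
from plant import robot
print(robot.sign_off())"
```

```text
the job is handed in; nothing more can be done
None
```

I turned the stirring knob anticlockwise to its stop. I then lifted the thermometer from its stand and lowered it through the lid guide. I handed the job in at about 18.4 s while still holding it there. The sign-off gives no verdict, so these are only my own measurements:

- **Stirring knob:** its bar ended at 149°, which is the stop angle. The wrist twist also jumped to about 1 N·m as it got there. The heat knob's bar stayed within about 1 mm and 1° in the check after the turn.
- **Centring:** the stem axis measured about (0.6283, -0.2064). The guide measured (0.6275 to 0.6283, -0.2059 to -0.2064) depending on the view, so the stem is within about 1 mm of centre (limit 3 mm).
- **Ring height:** the black ring measured about 0.156 m, level with the guide top. An image-only estimate allowed it to be up to about 2 mm low (limit 6 mm).
- **Contact and stillness:** the stem looked upright within about 0.5°, the wrist force stayed under about 2 N, and the arm was still.

Two estimates disagreed by about 1 mm. Depth and image positions gave slightly different stem offsets in the grip, so I centred the stem against the bore in the same picture instead. I did not re-measure the beaker at the end, but the guide was still where I first found it, to within about 1 mm.

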